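# Load the engraver and click its guard shut

### The arm

A 7-joint arm with a two-finger parallel gripper is mounted at the origin on the work surface. World frame = base frame: x ahead of the robot, y to its left, z up, the work surface at z = 0. Lengths are in m, angles in rad, forces in N, time in s.
With the tool pointing down it reaches from about 0.4 to 0.85 m from the base axis. Payload 10.4 kg.
Tool frame: the origin (TCP) lies between the finger pads; the fingertips stand ahead of it and the grasp point (between the pads) lies 5 mm behind it (manip.tip_extent is the z of the fingertips in the tool frame, in m); z points along the fingers, y is the line along which they close (so a half turn about z gives the same grasp; the last joint's range is limited). The gripper opens to 85 mm and grips with 20 to 120 N. Pads are 22 mm wide; open, the fingers measure 114 mm over their backs; the gripper's body (76 mm by 85 mm) begins 54 mm behind the grasp point. The pads swing forward as they close: fully open they stand 13 mm farther back than shut.
Start: joints at [1.098, 0.332, -0.065, 1.46, 0.022, 1.35, -0.088], TCP at [0.272, -0.563, 0.245] pointing down, gripper open.
Joint ranges: [-2.6, 2.6], [-0.5, 2.12], [-1.47, 1.34], [0.16, 2.42], [-1.27, 4.41], [0.06, 2.06], [-2.6, 2.6]. Speed limits (rad/s): [2.22, 2.22, 2.79, 2.79, 3.14, 3.14, 3.14].

### API

Orientations are given as a unit quaternion [x, y, z, w].
In Python, from workcell import status, viewer, manip gives the robot as it stands.
- The arm moves only by the tool play_rows, never from a script. Its argument "plan" is one flat list of numbers, 7 for each row, row after row: the turn, a rotation vector about the tool's x, y, z in degrees, then the shift along the tool's x, y, z in m, then the opening, from 0 (shut) to 1 (fully open). In form: [ax, ay, az, dx, dy, dz, grip, ax, ay, az, dx, dy, dz, grip, ...]. A call has 1 to 20 rows; each row is the pose to reach, as a shift and turn from the pose commanded when the call began, along the tool's axes at that moment; what a row does not reach only later rows make up. A row lasts 1/8 s, in which the tool goes at most 62.5 mm and 10.7 degrees, less where a joint would pass 70% of its speed; a pose out of reach is approached as far as the arm can. A call with a gripper value outside its range is refused whole. The fingers move at their own pace and stop on an object; "squeeze" is the grip in N (left out, the last holds). Time passes only in rows, so rows that repeat a pose let the fingers close. It gives the time, the measured TCP pose, the force, the opening and the grip force at its end, in the units of the state.
- status.get_obs(): the state, without advancing time (a new reading comes with each control period).
- viewer.camera(name): name is "scene" or "top" or "wrist"; returns the picture (420x560x3 uint8, red, green, blue); there is no depth.
- viewer.camera_model(name): a dict with "fx", "fy", "cx", "cy" (pixels), "R" (3x3) and "t" (3): a world point X has camera coordinates R X + t. Camera axes: x right, y down, z forward; pixel columns grow to the right and rows downward; lengths in m; the calibration is good to about 2 mm. A picture is of the moment at which its call begins: read the wrist's pose just before it. camera_model takes no time and is no camera call; for the wrist camera it gives the pose at the moment of the call.
- manip.hand_in(): hands the job in; it is judged then, once.
The state is a dict: "clock": time; "joint_pos": joint angles; "joint_velocities": joint speeds; "tau": joint torques, N m; "position": TCP position; "ee_rot": TCP orientation; "ft_force": force on the tool from outside, world axes, zero at the start; "torque": the same for the moment, N m; "grip_width": opening from 0.0 (shut) to 1.0 (fully open); "grasp_force": force on a finger pad.
Only numpy, scipy, OpenCV 4.12 (cv2) and the standard library are available. Lean on these libraries where they do the work, as an engineer would, in place of code of your own. Each camera call takes 0.05 s, during which the arm holds its last target. There are 200 camera calls.

### The job

Lay the bare wooden tag flat in the orange nest of the desktop engraver, then slide the amber guard shut over it until its latch catches with a click and holds it shut by itself. Go gently: no slamming, and never load the guard with more than 25 N (a push or a squeeze), as the window is brittle; leave the dark tag where it lies.

Things in the scene. Friction and masses are not known exactly. Their poses are not given: they have to be found in the camera images.
- blank: the bare, light wooden tag to load: a plate 40 (its x) x 70 (its y) x 12 (its z) mm, about 30 g, lying flat on the table. Origin: centre of its underside, z up.
- tag_dark: a finished black tag of the same size, lying near the wooden one (the two may have changed places). Leave it. Origin: centre of its underside.
- engraver: white desktop engraver, 240 (x) x 445 (y) mm, deck at 100 mm, two rails to 112 mm, fixed to the table. Origin: at table height, mid depth, its body spanning y -245 to +200 mm; x points away from the robot at yaw 0. The dark steel latch block stands on the deck at the -y end, x -25 to +25, y about -228 to -175 mm (give or take 12), up to 133 mm high.
- bay (a point): middle of the floor of the engraver's open-topped bay, 65 mm above the table: a hole 180 (x) x 140 (y) mm, walls up to 100 mm. In it a blue engraving head and its rail stand at this frame's x above +45 mm, up to 98 mm above the table. Axes as the engraver's.
- nest (a point): middle of the floor of the nest in the bay (65 mm above the table): four orange corner stops, 5 mm high, around a 45 (x) x 75 (y) mm place for a tag; its x and y go with the tag's x and y (either way round), and between the stops the long sides are open for 43 mm. Axes as the engraver's.
- guard (a joint): opening of the amber guard, m: about 0.19 wide open, shrinking as it slides along the engraver's -y over the bay. Rubs with about 2 N; a return spring resists the last 32 mm (3 to 7 N). The latch catches at a value between -0.012 and +0.012 that differs each time (set by hand) and must be felt. More than 25 N (push or squeeze) or closing faster than 0.4 m/s breaks it.
- guard_edge (a point): front (-y) edge of the amber window, mid width, at its top. Just behind the edge sits a steel ramp, 7 mm high. A sprung roller in the latch block must be pushed over it (some 13 N in all at worst), then drops behind it: the click. 2.5 mm further on, a rubber buffer stops the guard (8 N per mm). Let go before the click, and a spring throws the guard back to a joint value of 0.018 or more.
- guard_grip (a point): middle of the red grip bar on the guard: 80 (x) x 14 (y) x 30 (z) mm, its foot on the window (window top 108 mm above the table), its top at 138 mm, flat faces at y +-7 mm. Axes as the engraver's: push along -y to shut. Clear for 60 mm behind it (+y), down to the window and deck.
Mind the look-alikes: they are no part of the job. There is more than one size of the blank; the one meant has the size given above.

How it is judged:
On the way, in this order (a step that is already met when the one before it is completed fails the run):
1. the wooden tag lies flat in the nest, let go, with the guard still open (x of blank in the frame of nest between -0.0045 and 0.0045 m and y of blank in the frame of nest between -0.0045 and 0.0045 m and z of blank in the frame of nest between -0.003 and 0.003 m and angle between the y axis of blank and the y axis of nest, either way round below 0.12 rad and angle between blank's own z axis and vertical below 0.08 rad and contact force between the fingers and blank below 0.05 N and value of joint guard above 0.1 m), for 0.2 s.
2. the guard is pushed shut (value of joint guard below 0.0145 m), for 0.2 s.
At the end, for the whole second after the job is handed in: the guard stays shut on its latch by itself (joint under 0.0145 m, still) and the wooden tag lies flat in the nest (within 4.5 mm of its middle, 3 mm in height, 0.12 rad), at rest (x of blank in the frame of nest between -0.0045 and 0.0045 m and y of blank in the frame of nest between -0.0045 and 0.0045 m and z of blank in the frame of nest between -0.003 and 0.003 m and angle between the y axis of blank and the y axis of nest, either way round below 0.12 rad and angle between blank's own z axis and vertical below 0.08 rad and value of joint guard below 0.0145 m and velocity of joint guard between -0.01 and 0.01 m/s and linear speed of blank below 0.01 m/s); the robot touches nothing.
It fails at once if the guard is loaded with more than 25 N (contact force between any of the fingers, the arm and guard above 25 N).
It fails at once if the guard is slammed (closing faster than 0.4 m/s) (velocity of joint guard below -0.4 m/s).
It fails at once if the dark tag is moved by more than 15 mm (distance of tag_dark from where it was at the start of the episode above 0.015 m).
It also fails if it takes over 72 s, if anything falls off the work surface, if the arm or the gripper's body presses on something with over 40 N, if the wrist force passes 120 N, or if a joint passes its speed limit or range.

## Working session

There is one attempt and no reset: what is moved stays moved. The work goes in short steps, Python scripts to look and compute and a tool call to move; the robot and the scene stay as the last step left them, time stands still between calls to the robot, and variables do not carry over. Pictures are saved under pics/ and viewed, at most 10 in all, crops included, and the job is handed in when it is done.

Besides the shell and the picture viewer there is one more tool, called after "Call:" in YAML: its name, and indented under it one key for each argument. play_rows: Moves the arm, as the interface text tells. Its arguments: {"type":"object","properties":{"plan":{"type":"array","items":{"type":"number"}},"squeeze":{"type":"number"}},"required":["plan"]}

```bash
mkdir -p pics; ls
python3 - <<'E'
from workcell import status, viewer, manip
import cv2
for n in("top","scene"):
    cv2.imwrite(f"pics/{n}0.png",viewer.camera(n)[:,:,::-1]); print({k:(v if not hasattr(v,'tolist') else v.round(4).tolist()) for k,v in viewer.camera_model(n).items()})
print(status.get_obs(),manip.tip_extent)
E
```

```text
pics
{'fx': 429.3476079286065, 'fy': 429.3476079286065, 'cx': 275.3109152724181, 'cy': 202.7924536053169, 'R': [[0.0268, -0.9995, 0.0188], [-0.9865, -0.0295, -0.1608], [0.1613, -0.0142, -0.9868]], 't': [0.052, 0.4835, 1.0703]}
{'fx': 379.8468045085788, 'fy': 379.8468045085788, 'cx': 272.9782023350944, 'cy': 211.3676168954531, 'R': [[0.1714, 0.9851, -0.0142], [0.7672, -0.1425, -0.6253], [-0.618, 0.0963, -0.7802]], 't': [-0.1391, -0.2897, 1.3316]}
{'clock': 0.1, 'joint_pos': array([ 1.09842034,  0.33281501, -0.06472399,  1.46083372,  0.02157699,
        1.34989029, -0.08852917]), 'joint_velocities': array([ 8.52187808e-04, -8.92419581e-04, -1.03777202e-03, -3.08031453e-03,
       -2.84029911e-05,  4.04822378e-04, -4.25039720e-04]), 'tau': array([ 2.60516077e-03, -6.26745844e+01,  5.03164250e-02, -3.92433143e+01,
        1.64367078e-02,  6.93743452e-03, -2.55804952e-05]), 'position': array([ 0.27161241, -0.5625557 ,  0.24460285]), 'ee_rot': array([ 9.74818100e-01,  2.23000629e-01, -1.51769569e-04, -6.07418691e-04]), 'ft_force': array([-0.48938964,  0.72187112, -0.33382203]), 'torque': array([ 0.03995706,  0.05249009, -0.00361132]), 'grasp_force': 0.0, 'grip_width': 1.001236628566402} 0.014
```

View pics/top0.png

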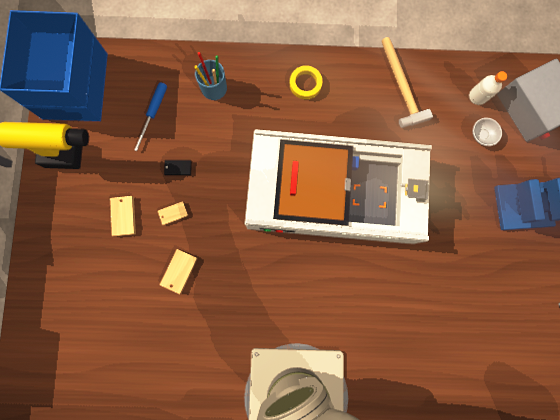

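View pics/scene0.png

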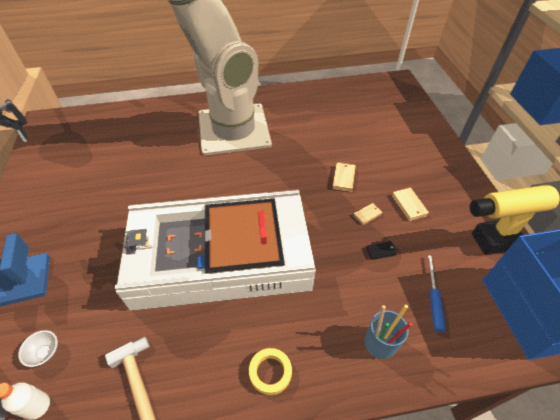

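Top view: engraver at centre with nest near (370,196), red grip at (294,178) and latch at (417,188). The dark tag is at (178,168), and there are three wooden tags at (122,216), (172,213) and (180,271). I'll measure their sizes next.

```bash
cat > h.py <<'E'
import numpy as np, cv2
from workcell import status, viewer, manip
def ray(m,px,z):
    "pixels (N,2) -> world points on plane z"
    p=np.atleast_2d(np.asarray(px,float)); R=np.array(m["R"]);t=np.array(m["t"])
    d=np.c_[(p[:,0]-m["cx"])/m["fx"],(p[:,1]-m["cy"])/m["fy"],np.ones(len(p))]@R
    c=-R.T@t
    return c+d*((z-c[2])/d[:,2])[:,None]
def proj(m,X):
    c=np.atleast_2d(X)@np.array(m["R"]).T+np.array(m["t"])
    return np.c_[m["fx"]*c[:,0]/c[:,2]+m["cx"],m["fy"]*c[:,1]/c[:,2]+m["cy"]]
def blobs(m,mask,z,amin):
    out=[]
    for c in cv2.findContours(mask.astype(np.uint8),cv2.RETR_EXTERNAL,cv2.CHAIN_APPROX_NONE)[0]:
        if cv2.contourArea(c)<amin: continue
        w=ray(m,c[:,0],z)[:,:2]*1000
        (cx,cy),(a,b),_=r=cv2.minAreaRect(w.astype(np.float32))
        B=cv2.boxPoints(r); e=[B[1]-B[0],B[2]-B[1]]; e=max(e,key=np.linalg.norm)
        ang=np.degrees(np.arctan2(e[1],e[0]))%180
        out.append((c[:,0].mean(0).round(1).tolist(),[round(float(v),1) for v in(cx,cy,max(a,b),min(a,b),ang)]))
    return out
E
python3 - <<'E'
from h import *
for n in("top","scene"):
    im=cv2.imread(f"pics/{n}0.png");m=viewer.camera_model(n)
    h=cv2.cvtColor(im,cv2.COLOR_BGR2HSV).astype(int);H,S,V=h[...,0],h[...,1],h[...,2]
    print(n,"wood");[print(b) for b in blobs(m,(H>15)&(H<32)&(V>150)&(S>40)&(S<190),.012,80)]
    print("dark");[print(b) for b in blobs(m,(V<45),.012,80) if b[1][2]<150]
    print("red");[print(b) for b in blobs(m,((H<5)|(H>175))&(S>200)&(V>150),.138,30)]
    print("orange");[print(b) for b in blobs(m,(H>5)&(H<18)&(S>150)&(V>150),.07,4)]
E
```

```text
top wood
([331.0, 417.5], [-40.7, -85.4, 68.8, 11.5, 91.2])
([311.3, 414.7], [-39.1, -37.4, 52.3, 14.3, 123.1])
([295.5, 381.8], [32.7, 1.5, 232.7, 166.9, 89.9])
([177.9, 271.1], [301.1, 310.8, 100.5, 56.8, 157.5])
([384.6, 236.6], [404.6, -223.6, 229.6, 7.5, 86.5])
([291.7, 228.2], [419.0, 19.7, 247.6, 10.9, 87.0])
([172.1, 212.9], [451.3, 334.9, 69.0, 40.7, 112.8])
([121.5, 215.5], [440.7, 466.5, 101.4, 56.5, 7.6])
([369.8, 158.5], [559.7, -106.4, 483.2, 228.0, 86.4])
([486.6, 129.2], [702.2, -509.5, 78.0, 73.2, 156.8])
([485.5, 89.4], [821.5, -509.7, 102.3, 53.0, 132.5])
([402.1, 84.5], [844.0, -260.8, 260.2, 64.4, 22.2])
([325.7, 16.4], [1014.4, -73.4, 392.1, 133.2, 92.3])
([193.6, 9.7], [1027.6, 333.3, 385.5, 74.5, 92.3])
([107.8, 10.3], [1029.6, 548.2, 86.9, 59.0, 46.1])
dark
([177.2, 167.6], [573.8, 329.3, 71.7, 35.7, 91.8])
([64.5, 153.8], [618.3, 639.0, 128.2, 110.1, 88.8])
red
([293.7, 177.4], [529.0, 24.8, 78.8, 13.4, 176.5])
orange
([445.7, 391.3], [38.0, -345.9, 90.1, 10.4, 87.5])
([200.6, 385.8], [37.1, 218.7, 182.1, 15.1, 89.8])
([217.6, 365.9], [83.9, 195.2, 62.3, 8.1
[... 3860 characters left out ...]
67.3])
([530.1, 120.5], [159.6, 1036.7, 430.1, 136.5, 2.4])
([549.5, 8.4], [-600.7, 1589.5, 267.0, 120.2, 145.1])
([406.8, 34.1], [-527.1, 856.5, 677.8, 18.4, 151.0])
([228.7, 91.3], [-463.5, 11.3, 1180.7, 267.9, 0.7])
dark
([383.3, 248.3], [575.2, 338.8, 49.1, 37.9, 103.4])
([495.1, 238.0], [591.4, 635.7, 132.0, 90.1, 120.8])
([481.8, 209.2], [501.7, 654.2, 59.1, 54.8, 60.4])
red
orange
([4.3, 389.3], [787.4, -523.7, 32.3, 19.7, 14.5])
([169.4, 251.6], [525.4, -207.6, 16.5, 8.7, 47.5])
([198.0, 248.7], [529.5, -137.2, 15.8, 8.7, 117.8])
([170.5, 236.8], [480.1, -204.8, 16.3, 8.1, 119.3])
([198.2, 233.9], [483.4, -134.7, 16.7, 7.5, 50.2])
([241.9, 235.0], [499.7, -24.2, 183.0, 164.6, 176.5])
```

Call:
play_rows:
  plan: [0,0,-44,0.389,-0.326,-0.015,0.65,0,0,-44,0.389,-0.326,-0.015,0.65,0,0,-44,0.389,-0.326,-0.015,0.65,0,0,-44,0.389,-0.326,-0.015,0.65,0,0,-44,0.389,-0.326,-0.015,0.65,0,0,-44,0.389,-0.326,-0.015,0.65,0,0,-44,0.389,-0.326,-0.015,0.65,0,0,-87,0.552,-0.729,0.0,0.65,0,0,-87,0.552,-0.729,0.0,0.65,0,0,-87,0.552,-0.729,0.0,0.65,0,0,-87,0.552,-0.729,0.0,0.65,0,0,-87,0.552,-0.729,0.0955,0.65,0,0,-87,0.552,-0.729,0.0955,0.65,0,0,-87,0.552,-0.729,0.0955,0.65,0,0,-87,0.552,-0.729,0.0955,0.65,0,0,-87,0.552,-0.729,0.0955,0.65,0,0,-87,0.552,-0.729,0.0955,0.65,0,0,-87,0.552,-0.729,0.0955,0.65]

```text
clock: 2.35
position: [0.4524, 0.3326, 0.1499]
ee_rot: [0.554, 0.832, -0.0, 0.0]
ft_force: [-0.1, 0.7, -1.1]
grip_width: 0.652
grasp_force: 0.0
```

Run:
```python
from h import *
m=viewer.camera_model("wrist");im=viewer.camera("wrist")[:,:,::-1];cv2.imwrite("pics/w1.png",im)
o=status.get_obs();print(o["position"],o["ft_force"],o["grip_width"],o["clock"])
h=cv2.cvtColor(im,cv2.COLOR_BGR2HSV).astype(int);H,S,V=h[...,0],h[...,1],h[...,2]
[print(b) for b in blobs(m,(H>15)&(H<32)&(V>150)&(S>40)&(S<190),.012,400)]
go(.452,.334,.03,22.7)
```

```text
[0.45260203 0.3323453  0.15016441] [ 0.9966973  -0.82893359  0.5604446 ] 0.6503281643064543 2.4
([283.4, 199.4], [451.6, 336.8, 68.1, 39.3, 112.7])
([90.6, 155.8], [300.4, 310.3, 100.2, 60.1, 157.5])
([342.7, 37.7], [440.7, 466.6, 101.0, 57.1, 7.8])
row [0.03, 0.05, -0.03] [0.0019, 0.0, 0.1202] t 2.4
```

View pics/w1.png

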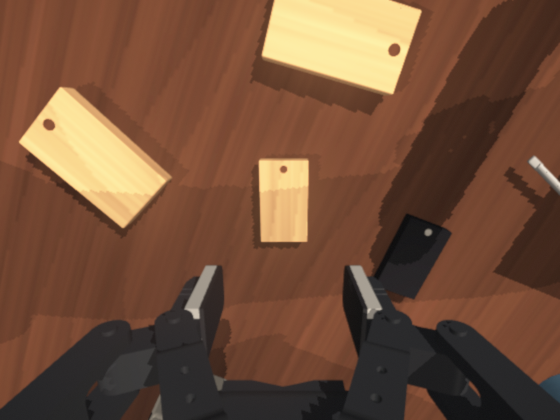

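The wrist view shows the small tag at (283,200) centred between the fingers, with the dark tag well clear at (413,255). Descending.

Call:
play_rows:
  plan: [0,0,0,0.0038,0.001,0.05,0.65,0,0,0,0.0038,0.001,0.1,0.65,0,0,0,0.0038,0.001,0.122,0.65,0,0,0,0.0038,0.001,0.126,0.65,0,0,0,0.0038,0.001,0.126,0.65]

```text
clock: 3.02
position: [0.4523, 0.338, 0.0253]
ee_rot: [0.554, 0.833, 0.001, 0.0]
ft_force: [0.3, -0.6, 0.4]
grip_width: 0.65
grasp_force: 0.0
```

Call:
play_rows:
  plan: [0,0,0,0,0,0.002,0.65,0,0,0,0,0,0.004,0.65,0,0,0,0,0,0.004,0.65]

```text
clock: 3.4
position: [0.4515, 0.3376, 0.02]
ee_rot: [0.554, 0.833, 0.0, 0.0]
ft_force: [0.1, 0.2, 0.2]
grip_width: 0.65
grasp_force: 0.0
```

Call:
play_rows:
  plan: [0,0,0,0,0,0.002,0.65,0,0,0,0,0,0.002,0.3,0,0,0,0,0,0.002,0.3,0,0,0,0,0,0.002,0.3,0,0,0,0,0,0.002,0.3,0,0,0,0,0,0.002,0.3]
  squeeze: 25

```text
clock: 4.15
position: [0.4514, 0.3376, 0.0178]
ee_rot: [0.554, 0.833, 0.0, 0.0]
ft_force: [-0.1, 1.2, 1.1]
grip_width: 0.454
grasp_force: 25.5
```

Run:
```python
from h import *
m=viewer.camera_model("wrist");im=viewer.camera("wrist")[:,:,::-1];cv2.imwrite("pics/w2.png",im)
o=status.get_obs();print(o["position"],o["ft_force"],o["grip_width"],o["grasp_force"],o["clock"])
```

```text
[0.45136174 0.33756074 0.01779579] [-0.09533629  0.46429542  0.79674572] 0.4598997002866437 25.477741062641144 4.2
```

View pics/w2.png

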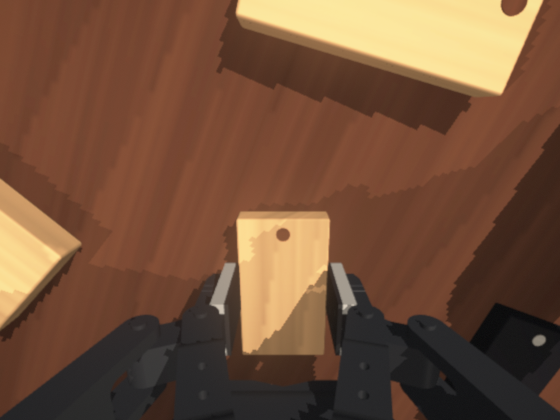

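Tag gripped, about centred (it spans columns 240–328, rows 212–354). I'll lift it and carry it over the nest.

Run:
```python
from h import *
im=cv2.imread("pics/w2.png");m=viewer.camera_model("wrist")
h=cv2.cvtColor(im,cv2.COLOR_BGR2HSV).astype(int);H,S,V=h[...,0],h[...,1],h[...,2]
[print(b) for b in blobs(m,(H>13)&(H<32)&(V>110)&(S>40)&(S<190),.012,400)]
print(ray(m,[[240,219],[328,219],[325,354],[242,354]],.012).round(4))
go(.47,.26,.25,15);go(.504,-.171,.25,-3.5)
```

```text
([282.6, 281.8], [451.5, 338.4, 72.0, 39.7, 112.8])
([24.2, 252.6], [348.7, 306.3, 73.5, 33.4, 98.5])
([397.6, 31.3], [448.0, 442.1, 106.7, 31.5, 22.8])
[[0.4224 0.3614 0.012 ]
 [0.4564 0.3757 0.012 ]
 [0.4842 0.3131 0.012 ]
 [0.4473 0.2976 0.012 ]]
row [0.0, 0.0, 7.77] [-0.0787, -0.0128, -0.2322] t 4.2
row [0.0, 0.0, 26.27] [-0.4893, -0.1483, -0.2322] t 4.2
```

Call:
play_rows:
  plan: [0,0,0,0,0,-0.03,0.3,0,0,0,0,0,-0.08,0.3,0,0,0,0,0,-0.13,0.3,0,0,8,-0.05,-0.01,-0.19,0.3,0,0,8,-0.079,-0.013,-0.232,0.3,0,0,26,-0.489,-0.148,-0.232,0.3,0,0,26,-0.489,-0.148,-0.232,0.3,0,0,26,-0.489,-0.148,-0.232,0.3,0,0,26,-0.489,-0.148,-0.232,0.3,0,0,26,-0.489,-0.148,-0.232,0.3,0,0,26,-0.489,-0.148,-0.232,0.3,0,0,26,-0.489,-0.148,-0.232,0.3,0,0,26,-0.489,-0.148,-0.232,0.3,0,0,26.3,-0.489,-0.148,-0.232,0.3,0,0,26.3,-0.489,-0.148,-0.232,0.3,0,0,26.3,-0.489,-0.148,-0.232,0.3]

```text
clock: 6.2
position: [0.5043, -0.1695, 0.25]
ee_rot: [0.728, 0.686, 0.0, 0.0]
ft_force: [-0.6, -0.0, -0.5]
grip_width: 0.458
grasp_force: 25.4
```

Run:
```python
from h import *
o=status.get_obs();m=viewer.camera_model("wrist");im=viewer.camera("wrist")[:,:,::-1];cv2.imwrite("pics/w3.png",im)
print(o["position"],o["ft_force"],o["grip_width"],o["grasp_force"],o["clock"])
h=cv2.cvtColor(im,cv2.COLOR_BGR2HSV).astype(int);H,S,V=h[...,0],h[...,1],h[...,2]
z0=o["position"][2]-.0178
print("tag");[print(b) for b in blobs(m,(H>13)&(H<32)&(V>110)&(S>40)&(S<190),z0+.012,2000)]
k=(H>3)&(H<18)&(S>150)&(V>120)
print("stops");[print(b) for b in blobs(m,k,.07,20) if 430<b[1][0]<600 and -260<b[1][1]<-100]
```

```text
[ 0.50430528 -0.16953498  0.24999492] [-0.57028205 -0.01331916 -0.45464534] 0.45759194978142853 25.42353719472885 6.2
tag
([217.1, 195.0], [480.8, -139.5, 154.3, 85.9, 127.7])
stops
([258.1, 156.8], [486.2, -135.2, 14.6, 13.9, 86.6])
([305.3, 156.5], [525.4, -137.1, 15.5, 13.7, 86.6])
```

View pics/w3.png

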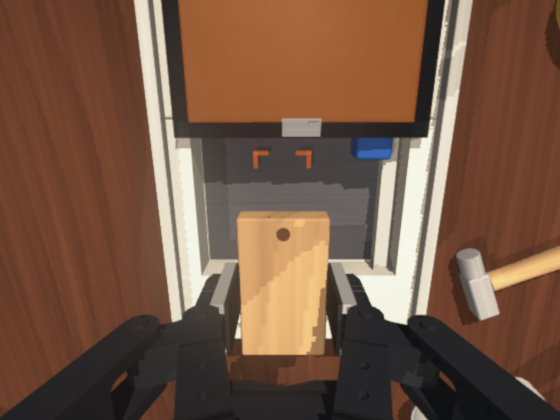

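The wrist view shows the two +y stops at (258,157) and (305,157); the held tag hides the rear pair. Backing off 90 mm to see all four.

Call:
play_rows:
  plan: [0,0,0,-0.05,0,0,0.3,0,0,0,-0.09,0,0,0.3,0,0,0,-0.09,0,0,0.3,0,0,0,-0.09,0,0,0.3,0,0,0,-0.09,0,0,0.3]

```text
clock: 6.88
position: [0.4991, -0.259, 0.25]
ee_rot: [0.728, 0.686, 0.0, 0.0]
ft_force: [-0.0, 0.1, 0.3]
grip_width: 0.46
grasp_force: 25.4
```

Run:
```python
from h import *
o=status.get_obs();m=viewer.camera_model("wrist");im=viewer.camera("wrist")[:,:,::-1];cv2.imwrite("pics/w4.png",im)
print(o["position"],o["clock"])
h=cv2.cvtColor(im,cv2.COLOR_BGR2HSV).astype(int);H,S,V=h[...,0],h[...,1],h[...,2]
k=(H>3)&(H<18)&(S>150)&(V>120)
s=[b for b in blobs(m,k,.07,20) if 430<b[1][0]<600 and -260<b[1][1]<-100]
[print(b) for b in s]; P=np.array([b[1][:2] for b in s]);print(P.mean(0))
if len(P)==4:
    p=P[np.argsort(P[:,1])]; d=p[2:].mean(0)-p[:2].mean(0);print("yaw",np.degrees(np.arctan2(d[1],d[0]))-90)
```

```text
[ 0.49908187 -0.25899621  0.25002165] 6.875
([305.7, 136.4], [521.2, -204.7, 15.7, 13.5, 86.6])
([257.6, 136.4], [481.8, -202.4, 15.7, 13.3, 86.6])
([307.4, 49.4], [525.0, -138.0, 15.2, 13.4, 86.6])
([255.5, 49.6], [485.9, -135.7, 15.2, 13.5, 86.6])
[ 503.475 -170.2  ]
yaw -3.3891201523225902
```

Run:
```python
from h import *
go(.5036,-.1706,.25,-3.4);go(.5036,-.1706,.087,-3.4)
```

```text
row [0.02, 0.0, -0.02] [0.0887, -0.0007, 0.0] t 6.925
row [0.02, 0.0, -0.02] [0.0887, -0.0007, 0.163] t 6.925
```

Call:
play_rows:
  plan: [0,0,0,0.05,-0.0007,0,0.3,0,0,0,0.0887,-0.0007,0,0.3,0,0,0,0.0887,-0.0007,0,0.3,0,0,0,0.0887,-0.0007,0.05,0.3,0,0,0,0.0887,-0.0007,0.1,0.3,0,0,0,0.0887,-0.0007,0.13,0.3,0,0,0,0.0887,-0.0007,0.145,0.3,0,0,0,0.0887,-0.0007,0.155,0.3,0,0,0,0.0887,-0.0007,0.16,0.3,0,0,0,0.0887,-0.0007,0.162,0.3,0,0,0,0.0887,-0.0007,0.162,0.3]

```text
clock: 8.3
position: [0.5037, -0.172, 0.0883]
ee_rot: [0.729, 0.685, 0.0, 0.0]
ft_force: [-0.4, -0.2, -0.2]
grip_width: 0.459
grasp_force: 25.4
```

Call:
play_rows:
  plan: [0,0,0,0,0,0.0015,0.3,0,0,0,0,0,0.003,0.3,0,0,0,0,0,0.004,0.3,0,0,0,0,0,0.004,0.3]

```text
clock: 8.8
position: [0.504, -0.1715, 0.0847]
ee_rot: [0.728, 0.685, 0.0, 0.0]
ft_force: [-1.5, 3.3, 7.3]
grip_width: 0.46
grasp_force: 26.6
```

Run:
```python
from h import *
im=viewer.camera("wrist")[:,:,::-1];cv2.imwrite("pics/w5.png",cv2.resize(im[150:400,150:420],None,fx=2.2,fy=2.2))
```

```text
(no output)
```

View pics/w5.png

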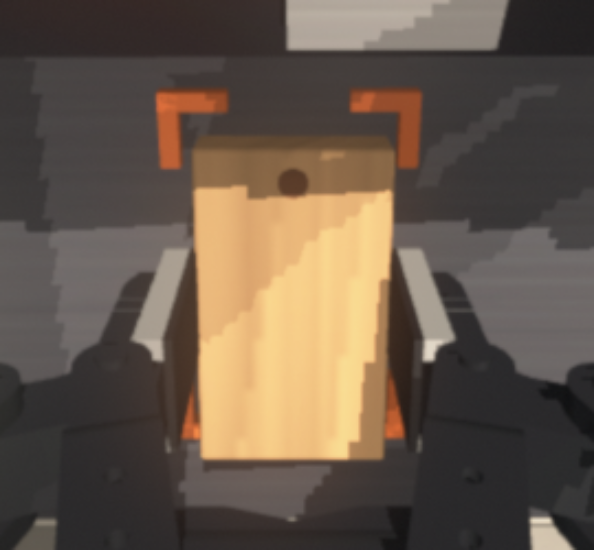

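The tag sits about 2.5 mm too far toward −y: the gap at the far stops is about 5 mm, and its near end overlaps the rear stops at crop (190,420) and (395,420). Lift, shift and lower again.

Call:
play_rows:
  plan: [0,0,0,0,0,-0.006,0.3,0,0,0,0.0028,-0.0007,-0.006,0.3,0,0,0,0.0028,-0.0007,-0.006,0.3,0,0,0,0.0028,-0.0007,-0.003,0.3,0,0,0,0.0028,-0.0007,-0.001,0.3,0,0,0,0.0028,-0.0007,0,0.3,0,0,0,0.0028,-0.0007,0,0.3]

```text
clock: 9.72
position: [0.5027, -0.1691, 0.0838]
ee_rot: [0.729, 0.685, -0.0, -0.0]
ft_force: [-0.7, 0.1, 1.2]
grip_width: 0.459
grasp_force: 26.0
```

Run:
```python
from h import *
im=viewer.camera("wrist")[:,:,::-1];cv2.imwrite("pics/w6.png",cv2.resize(im[150:400,150:420],None,fx=2.2,fy=2.2))
```

```text
(no output)
```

View pics/w6.png

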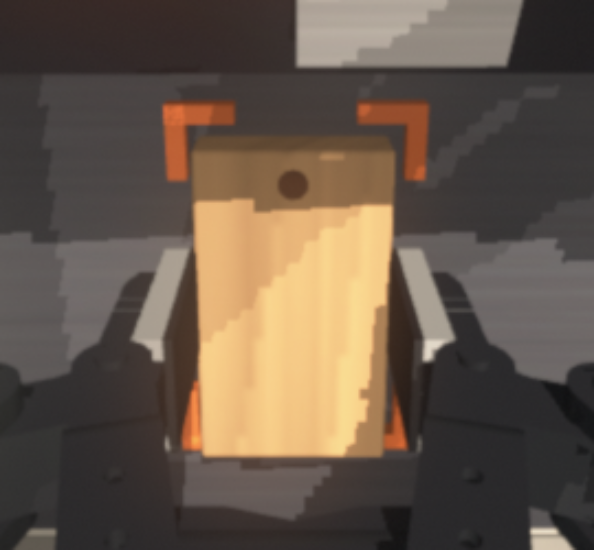

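The tag is now centred, with even gaps of about 2.4 mm at the far stops. Lowering 1 mm and releasing.

Call:
play_rows:
  plan: [0,0,0,0,0,0.001,0.3,0,0,0,0,0,0.0013,0.3,0,0,0,0,0,0.0013,0.5,0,0,0,0,0,0.0013,0.6,0,0,0,0,0,0.0013,0.6]

```text
clock: 10.4
position: [0.5029, -0.169, 0.0824]
ee_rot: [0.729, 0.685, 0.0, -0.0]
ft_force: [0.8, 0.6, -0.5]
grip_width: 0.599
grasp_force: 0.0
```

Call:
play_rows:
  plan: [0,0,0,0,0,-0.02,0.6,0,0,0,0,0,-0.06,0.6,0,0,0,0,0,-0.12,0.6,0,0,0,0,0,-0.167,0.6,0,0,0,0,0,-0.167,0.6,0,0,0,-0.09,0,-0.167,0.6,0,0,0,-0.09,0,-0.167,0.6,0,0,0,-0.09,0,-0.167,0.6,0,0,0,-0.09,0,-0.167,0.6]

```text
clock: 11.52
position: [0.4973, -0.2578, 0.2487]
ee_rot: [0.728, 0.685, 0.0, -0.001]
ft_force: [0.1, 0.5, 0.6]
grip_width: 0.605
grasp_force: 0.0
```

Run:
```python
from h import *
o=status.get_obs();m=viewer.camera_model("wrist");im=viewer.camera("wrist")[:,:,::-1]
print(o["position"],o["clock"],o["ft_force"])
cv2.imwrite("pics/w7.png",im)
h=cv2.cvtColor(im,cv2.COLOR_BGR2HSV).astype(int);H,S,V=h[...,0],h[...,1],h[...,2]
s=[b for b in blobs(m,(H>3)&(H<18)&(S>150)&(V>120),.07,20) if 430<b[1][0]<600 and -260<b[1][1]<-100];[print(b) for b in s]
print("tag");[print(b) for b in blobs(m,(H>13)&(H<32)&(V>90)&(S>40)&(S<190),.077,1000) if b[1][2]<120]
```

```text
[ 0.49733155 -0.25784741  0.24873417] 11.525 [0.10947843 0.4702919  0.5743431 ]
([307.9, 137.7], [521.0, -204.7, 14.8, 13.4, 86.5])
([259.8, 137.7], [481.7, -202.3, 14.8, 13.2, 86.5])
([309.7, 50.6], [524.9, -138.1, 16.3, 13.3, 88.2])
([257.8, 50.8], [485.8, -135.7, 15.9, 13.4, 86.5])
tag
([540.9, 357.7], [773.4, -457.1, 116.5, 44.8, 130.7])
([534.0, 202.1], [729.5, -277.6, 49.2, 23.0, 20.2])
([283.1, 95.2], [502.9, -171.7, 70.3, 40.8, 86.2])
```

View pics/w7.png

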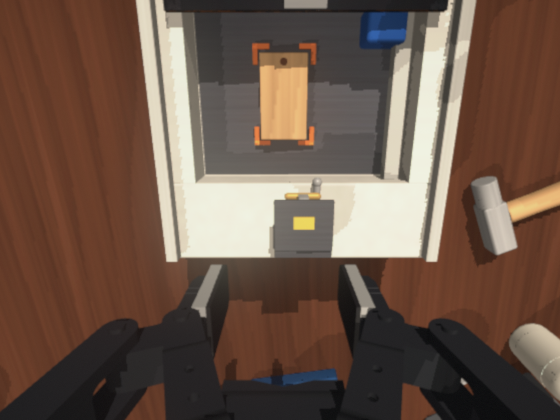

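The tag lies between all four stops at (283,95), within about 1.5 mm of centre. Next I shut the fingers and move behind the grip bar.

Run:
```python
from h import *
go(.531,.060,.23,-3.4);go(.531,.060,.136,-3.4)
im=viewer.camera("top")[:,:,::-1];m=viewer.camera_model("top")
h=cv2.cvtColor(im,cv2.COLOR_BGR2HSV).astype(int);H,S,V=h[...,0],h[...,1],h[...,2]
[print(b) for b in blobs(m,((H<5)|(H>175))&(S>200)&(V>150),.138,30)]
im=viewer.camera("scene")[:,:,::-1];m=viewer.camera_model("scene")
h=cv2.cvtColor(im,cv2.COLOR_BGR2HSV).astype(int);H,S,V=h[...,0],h[...,1],h[...,2]
[print(b) for b in blobs(m,((H<5)|(H>175))&(S>170)&(V>120),.138,30)]
```

```text
row [-0.03, -0.04, -0.03] [0.3189, 0.0144, 0.0192] t 11.575
row [-0.03, -0.04, -0.03] [0.3189, 0.0145, 0.1132] t 11.575
([293.7, 177.7], [527.8, 24.8, 81.2, 13.6, 176.5])
([262.1, 226.5], [540.3, 23.2, 94.6, 13.2, 176.6])
```

Call:
play_rows:
  plan: [0,0,0,0.06,0.003,0.01,0,0,0,0,0.12,0.005,0.019,0,0,0,0,0.18,0.008,0.019,0,0,0,0,0.24,0.011,0.019,0,0,0,0,0.29,0.013,0.019,0,0,0,0,0.319,0.0144,0.019,0,0,0,0,0.319,0.0144,0.019,0,0,0,0,0.319,0.0144,0.06,0,0,0,0,0.319,0.0144,0.095,0,0,0,0,0.319,0.0144,0.108,0,0,0,0,0.319,0.0144,0.113,0,0,0,0,0.319,0.0144,0.113,0]

```text
clock: 13.18
position: [0.5318, 0.0585, 0.1374]
ee_rot: [0.729, 0.685, 0.0, 0.0]
ft_force: [-0.1, -0.3, 1.1]
grip_width: 0.001
grasp_force: 0.0
```

Call:
play_rows:
  plan: [0,0,0,-0.005,0,0,0,0,0,0,-0.008,0,0,0,0,0,0,-0.011,0,0,0,0,0,0,-0.014,0,0,0,0,0,0,-0.017,0,0,0,0,0,0,-0.02,0,0,0,0,0,0,-0.023,0,0,0,0,0,0,-0.026,0,0,0]

```text
clock: 14.18
position: [0.5298, 0.0327, 0.1366]
ee_rot: [0.728, 0.685, 0.0, 0.0]
ft_force: [0.0, 1.8, -0.2]
grip_width: -0.003
grasp_force: 0.9
```

Call:
play_rows:
  plan: [0,0,0,-0.003,0,0,0,0,0,0,-0.007,0,0,0,0,0,0,-0.013,0,0,0,0,0,0,-0.02,0,0,0,0,0,0,-0.028,0,0,0,0,0,0,-0.037,0,0,0,0,0,0,-0.047,0,0,0,0,0,0,-0.057,0,0,0,0,0,0,-0.067,0,0,0,0,0,0,-0.077,0,0,0,0,0,0,-0.087,0,0,0,0,0,0,-0.097,0,0,0,0,0,0,-0.105,0,0,0,0,0,0,-0.112,0,0,0,0,0,0,-0.118,0,0,0,0,0,0,-0.122,0,0,0,0,0,0,-0.125,0,0,0,0,0,0,-0.127,0,0,0,0,0,0,-0.128,0,0,0,0,0,0,-0.128,0,0,0]

```text
clock: 16.68
position: [0.5219, -0.0931, 0.1365]
ee_rot: [0.728, 0.686, 0.001, -0.001]
ft_force: [0.8, 8.1, 1.0]
grip_width: -0.001
grasp_force: 4.2
```

Run:
```python
from h import *
o=status.get_obs();print(o["position"],o["ft_force"])
im=viewer.camera("top")[:,:,::-1];m=viewer.camera_model("top");cv2.imwrite("pics/t2.png",cv2.resize(im[120:250,240:440],None,fx=3,fy=3))
h=cv2.cvtColor(im,cv2.COLOR_BGR2HSV).astype(int);H,S,V=h[...,0],h[...,1],h[...,2]
[print(b) for b in blobs(m,((H<5)|(H>175))&(S>200)&(V>120),.138,20)]
```

```text
[ 0.52193903 -0.09312903  0.13653889] [0.75841526 8.1354865  1.04097802]
```

View pics/t2.png

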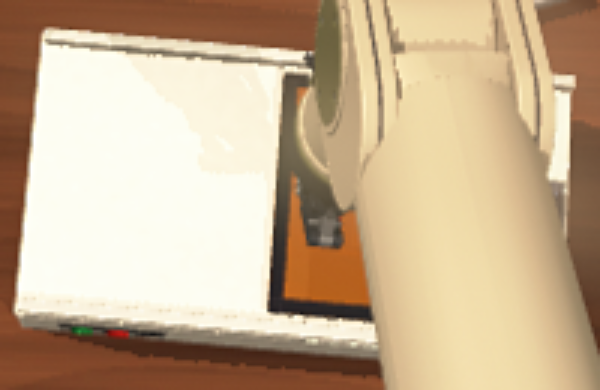

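The arm hides the bar, but 8 N shows that the return spring is engaged. Creeping on in 2 mm steps and watching the force.

Call:
play_rows:
  plan: [0,0,0,-0.0005,0,0,0,0,0,0,-0.001,0,0,0,0,0,0,-0.0015,0,0,0,0,0,0,-0.002,0,0,0,0,0,0,-0.002,0,0,0]

```text
clock: 17.35
position: [0.5219, -0.0945, 0.1365]
ee_rot: [0.728, 0.686, 0.001, -0.001]
ft_force: [1.3, 9.9, 2.5]
grip_width: -0.001
grasp_force: 5.2
```

Call:
play_rows:
  plan: [0,0,0,-0.0005,0,0,0,0,0,0,-0.001,0,0,0,0,0,0,-0.0015,0,0,0,0,0,0,-0.002,0,0,0,0,0,0,-0.002,0,0,0]

```text
clock: 17.98
position: [0.5218, -0.0963, 0.1365]
ee_rot: [0.728, 0.686, 0.001, -0.001]
ft_force: [1.5, 10.9, 2.9]
grip_width: 0.001
grasp_force: 5.4
```

Force is higher than expected for this travel, so I'll check the actual guard position before pushing on.

Run:
```python
from h import *
m=viewer.camera_model("top")
print("back edge start",ray(m,[[273,218],[283,142]],.108).round(3).tolist());print("now",ray(m,[[329.3,222.7],[335,145]],.108).round(3).tolist())
print("front edge start",ray(m,[[348,222],[354,146]],.108).round(3).tolist())
s=viewer.camera("scene")[:,:,::-1];ms=viewer.camera_model("scene")
cv2.imwrite("pics/s2.png",cv2.resize(s[170:320,90:340],None,fx=3,fy=3))
print(proj(ms,[[.518,-.1,.138],[.51,-.22,.133]]))
```

```text
back edge start [[0.433, 0.071, 0.108], [0.624, 0.052, 0.108]]
now [[0.426, -0.065, 0.108], [0.62, -0.077, 0.108]]
front edge start [[0.429, -0.11, 0.108], [0.619, -0.125, 0.108]]
[[208.9371131  226.50359078]
 [157.81801849 232.5512822 ]]
```

View pics/s2.png

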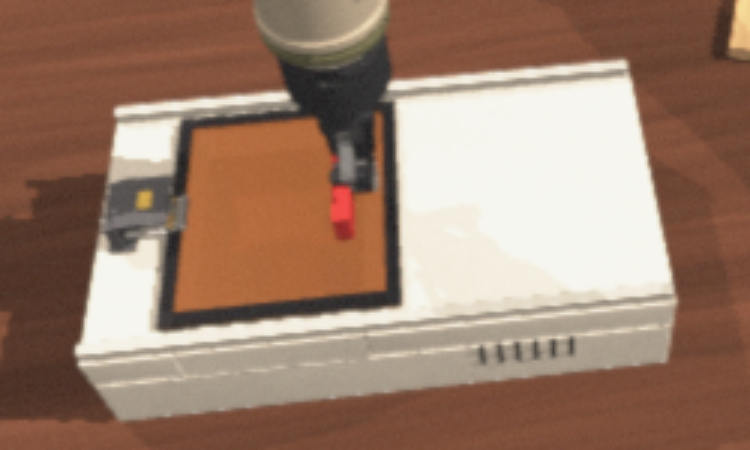

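The scene crop shows the window's front edge already at the latch block (crop 180,210) with the fingers behind the red bar (343,205), so the guard is in the latch zone. Continuing to creep.

Call:
play_rows:
  plan: [0,0,0,-0.0005,0,0,0,0,0,0,-0.001,0,0,0,0,0,0,-0.0015,0,0,0,0,0,0,-0.0015,0,0,0]

```text
clock: 18.52
position: [0.5217, -0.0977, 0.1365]
ee_rot: [0.728, 0.686, 0.001, -0.001]
ft_force: [0.9, 11.3, 2.0]
grip_width: -0.004
grasp_force: 5.6
```

Call:
play_rows:
  plan: [0,0,0,-0.0005,0,0,0,0,0,0,-0.001,0,0,0,0,0,0,-0.0015,0,0,0,0,0,0,-0.0015,0,0,0]

```text
clock: 19.02
position: [0.5216, -0.0991, 0.1365]
ee_rot: [0.728, 0.686, 0.001, -0.001]
ft_force: [1.7, 12.1, 1.5]
grip_width: 0.004
grasp_force: 5.8
```

Call:
play_rows:
  plan: [0,0,0,-0.0005,0,0,0,0,0,0,-0.001,0,0,0,0,0,0,-0.0015,0,0,0,0,0,0,-0.0015,0,0,0]

```text
clock: 19.52
position: [0.5215, -0.1004, 0.1365]
ee_rot: [0.728, 0.686, 0.001, -0.001]
ft_force: [1.2, 12.1, 2.3]
grip_width: 0.001
grasp_force: 6.0
```

Call:
play_rows:
  plan: [0,0,0,-0.0005,0,0,0,0,0,0,-0.001,0,0,0,0,0,0,-0.0012,0,0,0,0,0,0,-0.0012,0,0,0]

```text
clock: 20.02
position: [0.5215, -0.1015, 0.1365]
ee_rot: [0.727, 0.686, 0.001, -0.001]
ft_force: [1.1, 12.7, 2.8]
grip_width: 0.001
grasp_force: 6.2
```

Call:
play_rows:
  plan: [0,0,0,-0.0005,0,0,0,0,0,0,-0.001,0,0,0,0,0,0,-0.0012,0,0,0,0,0,0,-0.0012,0,0,0]

```text
clock: 20.52
position: [0.5214, -0.1027, 0.1365]
ee_rot: [0.727, 0.686, 0.001, -0.001]
ft_force: [1.1, 11.9, 3.0]
grip_width: 0.002
grasp_force: 6.3
```

Call:
play_rows:
  plan: [0,0,0,-0.0005,0,0,0,0,0,0,-0.001,0,0,0,0,0,0,-0.0012,0,0,0,0,0,0,-0.0012,0,0,0]

```text
clock: 21.02
position: [0.5213, -0.1037, 0.1365]
ee_rot: [0.727, 0.686, 0.001, -0.001]
ft_force: [1.2, 13.0, 2.1]
grip_width: -0.005
grasp_force: 6.5
```

Call:
play_rows:
  plan: [0,0,0,-0.0005,0,0,0,0,0,0,-0.001,0,0,0,0,0,0,-0.0012,0,0,0,0,0,0,-0.0012,0,0,0]

```text
clock: 21.52
position: [0.5212, -0.1052, 0.1365]
ee_rot: [0.727, 0.686, 0.001, -0.001]
ft_force: [1.1, 11.0, 1.8]
grip_width: -0.001
grasp_force: 5.9
```

Call:
play_rows:
  plan: [0,0,0,-0.0005,0,0,0,0,0,0,-0.0008,0,0,0,0,0,0,-0.0008,0,0,0]

```text
clock: 21.9
position: [0.5211, -0.108, 0.1366]
ee_rot: [0.728, 0.686, 0.0, -0.0]
ft_force: [1.2, 3.7, 0.4]
grip_width: -0.001
grasp_force: 2.0
```

A clear drop from 13 N to 3.7 N with a 2.8 mm jump: that's the click. A touch further to be sure.

Call:
play_rows:
  plan: [0,0,0,-0.0005,0,0,0,0,0,0,-0.001,0,0,0,0,0,0,-0.001,0,0,0]

```text
clock: 22.28
position: [0.5207, -0.1099, 0.1364]
ee_rot: [0.728, 0.685, -0.0, -0.0]
ft_force: [0.5, 4.6, 0.5]
grip_width: -0.0
grasp_force: 2.5
```

Call:
play_rows:
  plan: [0,0,0,-0.0005,0,0,0,0,0,0,-0.001,0,0,0,0,0,0,-0.001,0,0,0]

```text
clock: 22.65
position: [0.5208, -0.11, 0.1364]
ee_rot: [0.728, 0.685, 0.0, -0.001]
ft_force: [-0.5, 7.0, 1.3]
grip_width: 0.001
grasp_force: 3.8
```

The buffer is felt (position stopped, force rising). Backing off gently.

Call:
play_rows:
  plan: [0,0,0,0.001,0,0,0,0,0,0,0.002,0,0,0,0,0,0,0.004,0,0,0,0,0,0,0.008,0,0,0,0,0,0,0.015,0,0,0,0,0,0,0.02,0,0,0,0,0,0,0.02,0,0,0,0,0,0,0.02,0,-0.03,0,0,0,0,0.02,0,-0.08,0,0,0,0,0.07,0,-0.12,0,0,0,0,0.12,0,-0.13,0,0,0,0,0.18,0,-0.13,0,0,0,0,0.24,0,-0.13,0,0,0,0,0.3,0,-0.13,0,0,0,0,0.34,0,-0.13,0,0,0,0,0.34,0,-0.13,0]

```text
clock: 24.65
position: [0.5406, 0.232, 0.2663]
ee_rot: [0.727, 0.687, 0.0, -0.001]
ft_force: [0.1, -0.3, -0.6]
grip_width: -0.001
grasp_force: 0.0
```

Run:
```python
from h import *
o=status.get_obs();print(o["position"],o["ft_force"],o["clock"])
for n,c in(("top",200),("scene",170)):
    im=viewer.camera(n)[:,:,::-1];m=viewer.camera_model(n);cv2.imwrite(f"pics/end_{n}.png",im)
    h=cv2.cvtColor(im,cv2.COLOR_BGR2HSV).astype(int);H,S,V=h[...,0],h[...,1],h[...,2]
    print(n);[print(b) for b in blobs(m,((H<5)|(H>175))&(S>c)&(V>120),.138,20)]
```

```text
[0.54063976 0.23203379 0.26631465] [ 0.13111665 -0.30690555 -0.59960519] 24.65
top
([358.2, 185.2], [513.1, -126.7, 17.0, 11.9, 179.7])
scene
([400.3, 332.1], [838.0, 245.0, 62.0, 5.0, 115.2])
([198.0, 233.2], [530.8, -126.2, 93.7, 14.1, 177.5])
```

Run:
```python
from h import *
m=viewer.camera_model("top")
print("ends",ray(m,[[428,240],[431,146],[247,228],[254,131]],.112).round(3).tolist())
im=viewer.camera("top")[:,:,::-1]
h=cv2.cvtColor(im,cv2.COLOR_BGR2HSV).astype(int);H,S,V=h[...,0],h[...,1],h[...,2]
for k in ((H>3)&(H<20)&(S>170)&(V>110)),((H<6)|(H>174))&(S>170)&(V>90):
    print([b for b in blobs(m,k,.108,60) if 400<b[1][0]<650 and -300<b[1][1]<150])
z=cv2.imread("pics/top0.png");hh=cv2.cvtColor(z,cv2.COLOR_BGR2HSV).astype(int);H,S,V=hh[...,0],hh[...,1],hh[...,2]
print([b for b in blobs(m,(H>3)&(H<20)&(S>170)&(V>110),.108,600) if 400<b[1][0]<650 and -300<b[1][1]<150])
# rows of latch yellow marker and dark/bright profile along engraver axis mid
for nm,a in(("start",z),("now",im)): print(nm,[a[178,c].tolist() for c in range(326,436,4)])
```

```text
ends [[0.391, -0.301, 0.112], [0.624, -0.316, 0.112], [0.407, 0.133, 0.112], [0.648, 0.124, 0.112]]
[([373.5, 184.5], [517.5, -177.2, 175.3, 158.0, 176.4])]
[([356.8, 183.8], [524.5, -131.4, 84.1, 17.9, 176.6])]
[([313.2, 182.0], [526.6, -24.9, 177.2, 158.5, 176.4])]
start [[45, 114, 204], [46, 113, 202], [47, 113, 202], [47, 112, 202], [48, 114, 202], [142, 160, 180], [63, 74, 92], [72, 84, 101], [73, 84, 102], [76, 88, 106], [83, 96, 113], [107, 119, 136], [116, 129, 145], [109, 123, 139], [112, 127, 143], [113, 129, 146], [114, 130, 148], [115, 132, 149], [191, 226, 240], [235, 252, 254], [220, 243, 251], [183, 218, 235], [203, 234, 248], [221, 245, 254], [221, 245, 253], [214, 241, 250], [76, 103, 132], [78, 106, 135]]
now [[228, 248, 249], [226, 246, 248], [227, 246, 248], [191, 227, 243], [60, 74, 83], [54, 102, 171], [54, 103, 170], [53, 70, 185], [54, 75, 242], [54, 102, 168], [52, 100, 169], [52, 99, 169], [50, 97, 167], [50, 97, 166], [50, 97, 165], [49, 96, 164], [49, 95, 163], [50, 95, 164], [51, 97, 166], [52, 99, 168], [51, 99, 168], [62, 76, 97], [103, 124, 144], [182, 217, 235], [209, 238, 244], [202, 233, 241], [43, 62, 92], [50, 69, 98]]
```

The guard has moved 152 mm, covers the bay, and has stayed put after release, so it is latched. The tag was seated in the nest and the arm is clear. Handing in.

```bash
python3 -c "
from workcell import manip
print(manip.hand_in())"
```

```text
the job is handed in; nothing more can be done
None
```

I laid the wooden tag flat in the nest, about 1.5 mm off centre, and slid the guard shut until the latch clicked; it stayed shut after I let go (highest force read 13 N). I moved the arm clear and handed the job in at about 25 s; the hand-in call gave no verdict.

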